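# Weigh a batch of sample canisters in the scale's V-trough

### The job

Weigh in the batch of sample canisters: first swing the stop bar over until it is fully home across the lower end of the scale's V-trough, then zero the empty scale with the round key. Lay all the canisters lying on the bench, however many there are, lengthwise in the trough, so that they slide down into one line against the stop bar and each other. With all of them in, press the square key, then the cross-shaped key, then the bar-shaped key, each fully down, one key at a time, and leave the weight, the tape roll and the binder where they are.

Things in the scene. Friction and masses are not known exactly. Their poses are not given: they have to be found in the camera images.
- trough: slippery 90-degree V-trough on the bench scale, 370 mm long, walls 36 mm up their slope (top edges 25 mm above the fold). Origin: on the fold at its lower, open end, 90 mm above the bench. x: up along the fold, rising at 14 degrees; y: level, across, to the stop bar's hinge; z: square to the fold, up. A canister laid in slides down by itself; its centre then lies at y 0, z 31 mm
- scale: bench scale: steel platform 180 x 360 mm on a slab, its top 60 mm above the bench; carries the trough. Origin: centre of its underside; y along the trough
- gate (a joint): angle (rad) of the stop bar (steel, 28 wide, 12 thick, 110 mm long), which swings in the plane square to the fold. 0: fully open, leaning 35 degrees outwards from the trough; 0.61: upright; 2.18: fully home, across the trough's lower end, where it stops on its seat. Stiff hinge: stays where left, takes 2 to 3 N at its end to move
- gate_hinge (a point): point on the axis of the stop bar's hinge, beside the lower end of the trough: at x -8, y +46, z +31 mm in the trough's frame; axes as the trough's
- gate_tip (a point): centre of the black end piece (34 wide, 14 thick, 20 mm long) of the stop bar, 100 mm from the hinge; moves with the bar
- key_round_top (a point): centre of the top of the round key (round, 32 mm across; blue plastic), one of four spring keys 58 to 60 mm apart on the flat weighing terminal (steel box 200 x 160 mm, 60 mm high). Key tops are 82 mm above the bench, 13 mm above the black frames round them. Which key is in which place varies. z: up
- key_square_top (a point): centre of the top of the square key (square, 28 mm; blue plastic), one of four spring keys 58 to 60 mm apart on the flat weighing terminal (steel box 200 x 160 mm, 60 mm high). Key tops are 82 mm above the bench, 13 mm above the black frames round them. Which key is in which place varies. z: up
- key_bar_top (a point): centre of the top of the bar-shaped key (a narrow bar, 42 x 16 mm; blue plastic), one of four spring keys 58 to 60 mm apart on the flat weighing terminal (steel box 200 x 160 mm, 60 mm high). Key tops are 82 mm above the bench, 13 mm above the black frames round them. Which key is in which place varies. z: up
- key_cross_top (a point): centre of the top of the cross-shaped key (a plus-shaped cross, 38 mm over its arms, which are 12 mm wide; blue plastic), one of four spring keys 58 to 60 mm apart on the flat weighing terminal (steel box 200 x 160 mm, 60 mm high). Key tops are 82 mm above the bench, 13 mm above the black frames round them. Which key is in which place varies. z: up
- key_round (a joint): how far (m) the round key is pressed: 0 up, 0.006 fully down, which takes 4 N; it springs back
- key_square (a joint): how far (m) the square key is pressed: 0 up, 0.006 fully down, which takes 4 N; it springs back
- key_bar (a joint): how far (m) the bar-shaped key is pressed: 0 up, 0.006 fully down, which takes 4 N; it springs back
- key_cross (a joint): how far (m) the cross-shaped key is pressed: 0 up, 0.006 fully down, which takes 4 N; it springs back
- can1_mid (a point): centre (half-way up) of a sealed eight-sided sample canister of steel with grey end caps: 85 mm long, 50 mm wide, 32 mm high, its long edges bevelled 10 mm at 45 degrees (upright side flats 12 mm high), 0.2 to 0.4 kg; lies flat on the bench. x axis: along its length, z: square to its broad flats. The bevels sit flush on the walls of the trough. 3 or 4 canisters are present in a run
- can2_mid (a point): centre (half-way up) of a sealed eight-sided sample canister of steel with grey end caps: 85 mm long, 50 mm wide, 32 mm high, its long edges bevelled 10 mm at 45 degrees (upright side flats 12 mm high), 0.2 to 0.4 kg; lies flat on the bench. x axis: along its length, z: square to its broad flats. The bevels sit flush on the walls of the trough. 3 or 4 canisters are present in a run
- can3_mid (a point): centre (half-way up) of a sealed eight-sided sample canister of steel with grey end caps: 85 mm long, 50 mm wide, 32 mm high, its long edges bevelled 10 mm at 45 degrees (upright side flats 12 mm high), 0.2 to 0.4 kg; lies flat on the bench. x axis: along its length, z: square to its broad flats. The bevels sit flush on the walls of the trough. 3 or 4 canisters are present in a run
- can4_mid (a point): centre (half-way up) of a sealed eight-sided sample canister of steel with grey end caps: 85 mm long, 50 mm wide, 32 mm high, its long edges bevelled 10 mm at 45 degrees (upright side flats 12 mm high), 0.2 to 0.4 kg; lies flat on the bench. x axis: along its length, z: square to its broad flats. The bevels sit flush on the walls of the trough. 3 or 4 canisters are present in a run
- weight: brass check weight, 56 mm across, 82 mm tall, standing on the bench beyond the scale; leave alone. Origin: centre of its underside
- tape: roll of cardboard tape, 100 mm across, 48 mm high; leave alone. Origin: centre of its underside
- binder: black ring binder lying flat, 300 x 260 x 50 mm; leave alone. Origin: centre of its underside

How it is judged:
On the way, in this order (a step that is already met when the one before it is completed fails the run):
1. the stop bar is fully home across the lower end of the trough, no canister in the trough yet (value of joint gate above 2.11 rad and not (z of can1_mid in the frame of trough between 0 and 0.06 m and x of can1_mid in the frame of trough between -0.04 and 0.42 m and y of can1_mid in the frame of trough between -0.04 and 0.04 m) and not (z of can2_mid in the frame of trough between 0 and 0.06 m and x of can2_mid in the frame of trough between -0.04 and 0.42 m and y of can2_mid in the frame of trough between -0.04 and 0.04 m) and not (z of can3_mid in the frame of trough between 0 and 0.06 m and x of can3_mid in the frame of trough between -0.04 and 0.42 m and y of can3_mid in the frame of trough between -0.04 and 0.04 m) and not (z of can4_mid in the frame of trough between 0 and 0.06 m and x of can4_mid in the frame of trough between -0.04 and 0.42 m and y of can4_mid in the frame of trough between -0.04 and 0.04 m)), for 0.2 s.
2. the round key is pressed fully (at least 4 of 6 mm) with the bar home and the trough empty (all of step 1 and value of joint key_round above 0.004 m), for 0.04 s.
3. all canisters present lie in line in the trough, the lowest against the bar (value of joint gate above 2.11 rad and y of can1_mid in the frame of trough between -0.008 and 0.008 m and z of can1_mid in the frame of trough between 0.023 and 0.039 m and x of can1_mid in the frame of trough between 0.03 and 0.36 m and angle between the x axis of each of can1_mid, can2_mid, can3_mid, can4_mid and the x axis of trough, either way round below 0.12 rad and y of can2_mid in the frame of trough between -0.008 and 0.008 m and z of can2_mid in the frame of trough between 0.023 and 0.039 m and x of can2_mid in the frame of trough between 0.03 and 0.36 m and y of can3_mid in the frame of trough between -0.008 and 0.008 m and z of can3_mid in the frame of trough between 0.023 and 0.039 m and x of can3_mid in the frame of trough between 0.03 and 0.36 m and y of can4_mid in the frame of trough between -0.008 and 0.008 m and z of can4_mid in the frame of trough between 0.023 and 0.039 m and x of can4_mid in the frame of trough between 0.03 and 0.36 m and (x of can1_mid in the frame of trough below 0.055 m or distance between can1_mid and can2_mid below 0.096 m or distance between can1_mid and can3_mid below 0.096 m or distance between can1_mid and can4_mid below 0.096 m) and (x of can2_mid in the frame of trough below 0.055 m or distance between can2_mid and can1_mid below 0.096 m or distance between can2_mid and can3_mid below 0.096 m or distance between can2_mid and can4_mid below 0.096 m) and (x of can3_mid in the frame of trough below 0.055 m or distance between can3_mid and can1_mid below 0.096 m or distance between can3_mid and can2_mid below 0.096 m or distance between can3_mid and can4_mid below 0.096 m) and (x of can4_mid in the frame of trough below 0.055 m or distance between can4_mid and can1_mid below 0.096 m or distance between can4_mid and can2_mid below 0.096 m or distance between can4_mid and can3_mid below 0.096 m) and x of any of can1_mid, can2_mid, can3_mid, can4_mid in the frame of trough below 0.055 m), for 0.3 s.
4. the square key is pressed fully (at least 4 of 6 mm) with all canisters in the trough (all of step 3 and value of joint key_square above 0.004 m), for 0.04 s.
5. the cross-shaped key is pressed fully (at least 4 of 6 mm) with all canisters in the trough (all of step 3 and value of joint key_cross above 0.004 m), for 0.04 s.
6. the bar-shaped key is pressed fully (at least 4 of 6 mm) with all canisters in the trough (all of step 3 and value of joint key_bar above 0.004 m), for 0.04 s.
At the end, for the whole second after the job is handed in: The stop bar is home (within 0.07 rad), every canister present lies in the V along the fold (8 mm off centre, 0.12 rad at most), the lowest within 12 mm of the bar, each other within 11 mm of touching its neighbour end to end, and all keys are up (all of step 3 and value of joint each of key_round, key_square, key_bar, key_cross below 0.002 m).
It fails at once if two keys pressed at once (value of joint each of key_round, key_square above 0.003 m or value of joint each of key_round, key_bar above 0.003 m or value of joint each of key_round, key_cross above 0.003 m or value of joint each of key_square, key_bar above 0.003 m or value of joint each of key_square, key_cross above 0.003 m or value of joint each of key_bar, key_cross above 0.003 m).
It fails at once if the weight is moved by more than 30 mm (distance of weight from where it was at the start of the episode above 0.03 m).
It fails at once if the tape is moved by more than 30 mm (distance of tape from where it was at the start of the episode above 0.03 m).
It fails at once if the binder is moved by more than 30 mm (distance of binder from where it was at the start of the episode above 0.03 m).
Of can1, can2, can3, can4 only 3 to 4 are there at a start; the rules pass over those that are not, and their reading is None.
At some moment in a run one of can1, can2, can3, can4 may be knocked a few centimetres aside while the robot is not near it.
It also fails if it takes over 200 s, if anything falls off the work surface, if the arm or the gripper's body presses on something with over 40 N, if the wrist force passes 120 N, or if a joint passes its speed limit or range.

### The arm

A 6-joint arm with a two-finger parallel gripper is mounted at the origin on the work surface. World frame = base frame: x ahead of the robot, y to its left, z up, the work surface at z = 0. Lengths are in m, angles in rad, forces in N, time in s.
With the tool pointing down it reaches from about 0.35 to 0.8 m from the base axis. Payload 7.3 kg.
Tool frame: the origin (TCP) lies on the front face of the gripper's body, between the roots of the fingers; the fingertips stand 73 mm ahead of it and the grasp point (between the pads) lies 54 mm ahead of it; z points along the fingers, y is the line along which they close (so a half turn about z gives the same grasp; the last joint's range is limited). The gripper opens to 85 mm and grips with 20 to 120 N. Pads are 22 mm wide; open, the fingers measure 114 mm over their backs; the gripper's body (76 mm by 85 mm) begins 54 mm behind the grasp point. The pads swing forward as they close: fully open they stand 13 mm farther back than shut.
Start: joints at [-1.374, 0.342, 1.524, -0, 1.275, -0.146], TCP at [0.176, -0.494, 0.304] pointing down, gripper open.
Joint ranges: [-2.53, 2.53], [-0.77, 2.02], [0.04, 2.7], [-1, 4.14], [0.28, 2.66], [-3.11, 3.11]. Speed limits (rad/s): [2.57, 2.57, 3.14, 3.14, 3.14, 3.14].

### API

Orientations are given as a unit quaternion [w, x, y, z].
In Python, from bench import robot gives the robot as it stands.
- The arm moves only by the tool servo_tool, never from a script. Its argument "deltas" is a list of rows, each a list of 3 entries, a list of its own where there are three numbers: the shift along the tool's x, y, z in mm, then the turn, a rotation vector about the tool's x, y, z in rad, then the closure in counts, from 0 (fully open) to 255 (shut). A call has exactly 8 rows; each row is the pose to reach, as a shift and turn from the pose commanded when the call began, along the tool's axes at that moment; what a row does not reach only later rows make up. A row lasts 1/12 s, in which the tool goes at most 41.7 mm and 7.16 degrees, less where a joint would pass 70% of its speed; a pose out of reach is approached as far as the arm can. A call with a gripper value outside its range is refused whole. The fingers move at their own pace and stop on an object; "force" is the grip in N (left out, the last holds). Time passes only in rows, so rows that repeat a pose let the fingers close, or fill a call up. It gives the time, the measured TCP pose, the force, the opening and the grip force at its end, in the units of the state.
- robot.state(): the state, without advancing time (a new reading comes with each control period).
- robot.snapshot(name): name is "side" or "top"; returns a dict with "color" (480x640x3 uint8, red, green, blue), "z_map" (480x640 float32, m along the optical axis (not along the pixel's ray), 0 where there is no reading), "K" (3x3 intrinsics, pixels), "world_to_cam" (4x4, takes a point from world to camera coordinates). Camera axes: x right, y up, looking along -z (the intrinsics and any distortion apply to the point x, -y, -z); pixel columns grow to the right and rows downward; lengths in m; the calibration is good to about 2 mm. A picture is of the moment at which its call begins.
- robot.hand_in(): hands the job in; it is judged then, once.
The state is a dict: "clock": time; "qpos": joint angles; "qvel": joint speeds; "tau": joint torques, N m; "position": TCP position; "tcp_rot": TCP orientation; "wrist_force": force on the tool from outside, world axes, zero at the start; "moment": the same for the moment, N m; "grip_width": finger opening in m; "finger_force": force on a finger pad.
Only numpy, scipy, OpenCV 4.12 (cv2) and the standard library are available. Lean on these libraries where they do the work, as an engineer would, in place of code of your own. Each camera call takes 0.05 s, during which the arm holds its last target. There are 200 camera calls.

## Working session

There is one attempt and no reset: what is moved stays moved. The work goes in short steps, Python scripts to look and compute and a tool call to move; the robot and the scene stay as the last step left them, time stands still between calls to the robot, and variables do not carry over. Pictures are saved under pics/ and viewed, at most 14 in all, crops included, and the job is handed in when it is done.

Besides the shell and the picture viewer there is one more tool, called after ">>>" as name(argument=value, ...) on one line, values as JSON. servo_tool: Moves the arm, as the interface text tells. Its arguments: {"type":"object","properties":{"deltas":{"type":"array","items":{"type":"array"}},"force":{"type":"number"}},"required":["deltas"]}

```bash
mkdir -p pics; ls; cat > h.py <<'E'
import numpy as np, cv2
from bench import robot
def snap(n):
    s=robot.snapshot(n); return s
def cloud(s):
    K=np.array(s["K"]);z=s["z_map"];v,u=np.mgrid[0:480,0:640]
    p=np.stack([(u-K[0,2])/K[0,0]*z,-(v-K[1,2])/K[1,1]*z,-z,np.ones_like(z)],-1)
    w=p@np.linalg.inv(s["world_to_cam"]).T
    w=w[...,:3]; w[z<=0]=np.nan; return w
def ray(s,u,v,h):
    K=np.array(s["K"]);T=np.linalg.inv(s["world_to_cam"])
    d=T[:3,:3]@np.array([(u-K[0,2])/K[0,0],-(v-K[1,2])/K[1,1],-1]);o=T[:3,3]
    return o+d*(h-o[2])/d[2]
def save(s,n): cv2.imwrite("pics/"+n,cv2.cvtColor(s["color"],cv2.COLOR_RGB2BGR))
E
python3 - <<'E'
from h import *
for n in("top","side"):
    s=snap(n);save(s,n+"0.png");np.savez(n+"0.npz",**s);print(n,s["K"],np.linalg.inv(s["world_to_cam"])[:3,3].round(3),s.keys())
print(robot.state())
E
```

```text
pics
top [[524.47849615   0.         318.44723477]
 [  0.         524.47849615 243.05406981]
 [  0.           0.           1.        ]] [ 0.42  -0.117  1.346] dict_keys(['color', 'z_map', 'K', 'world_to_cam'])
side [[608.57074329   0.         314.18796398]
 [  0.         608.57074329 231.49344103]
 [  0.           0.           1.        ]] [0.457 1.174 1.165] dict_keys(['color', 'z_map', 'K', 'world_to_cam'])
{'clock': 0.1, 'qpos': array([-1.37401297e+00,  3.42642268e-01,  1.52491618e+00, -1.06832035e-05,
        1.27539325e+00, -1.46040213e-01]), 'qvel': array([ 0.00041643, -0.00083782, -0.00064858,  0.00122059,  0.00108739,
       -0.00078079]), 'tau': array([ 1.33447484e-03, -4.34447014e+01, -2.46491736e+01, -1.60753866e-04,
        4.69815757e-03,  5.03557294e-05]), 'position': array([ 0.17642579, -0.49419711,  0.30330284]), 'tcp_rot': array([-6.79171242e-04,  9.85344442e-01,  1.70575110e-01, -2.23461570e-05]), 'wrist_force': array([-0.44386496,  0.0740469 ,  0.29969744]), 'moment': array([ 0.00615806, -0.02817989,  0.01237998]), 'finger_force': 0.0, 'grip_width': 0.08522380261430673}
```

View pics/top0.png

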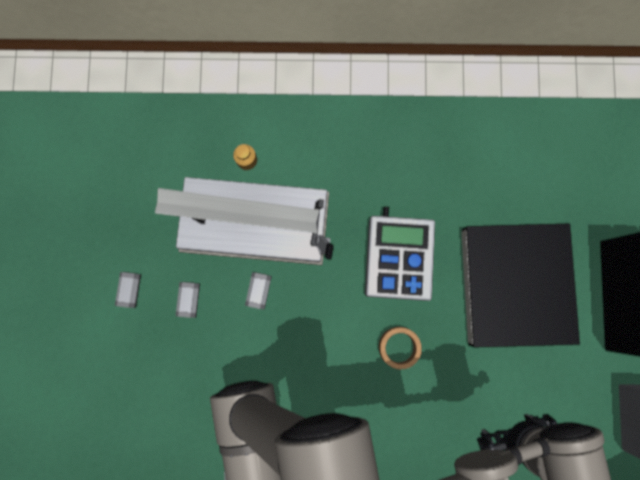

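View pics/side0.png

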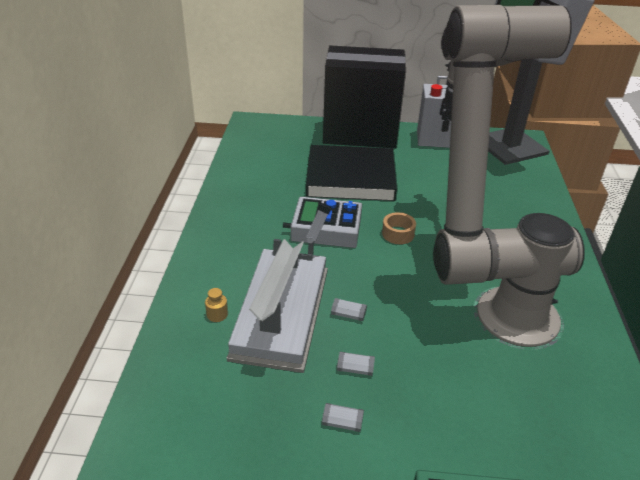

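The top view shows three canisters at about (128,290), (188,300) and (258,290). The trough runs from (158,202) at its high end to (320,218) at its low end, with the open gate at (322,245). The round key is at (415,261), cross at (413,285), square at (389,283) and bar at (389,259). The side view shows the same three canisters and no fourth.

```bash
cat >> h.py <<'E'
def keys(s):
    c=s["color"].astype(int); m=((c[...,2]>130)&(c[...,0]<90)&(c[...,2]-c[...,1]>50)).astype(np.uint8)
    n,l,st,ce=cv2.connectedComponentsWithStats(m)
    return [(st[i,4],ce[i].round(1),st[i,2:4],ray(s,*ce[i],.082).round(4)) for i in range(1,n) if st[i,4]>25]
def cans(s,w,lo=.012,hi=.045):
    # non-green bench items with small height
    c=s["color"].astype(int); z=w[...,2]
    m=((z>lo)&(z<hi)&(abs(c[...,0]-c[...,1])<30)&(c[...,1]>75)&(w[...,0]>.2)&(w[...,0]<.8)).astype(np.uint8)
    m=cv2.morphologyEx(m,cv2.MORPH_OPEN,np.ones((3,3)))
    n,l,st,ce=cv2.connectedComponentsWithStats(m); out=[]
    for i in range(1,n):
        if not 150<st[i,4]<1500: continue
        P=w[l==i]; zz=np.median(P[:,2]); P=P[P[:,2]>zz-.006]
        r=cv2.minAreaRect(P[:,:2].astype(np.float32)); b=cv2.boxPoints(r)
        e=b[1]-b[0];f=b[2]-b[1]; L=e if np.linalg.norm(e)>np.linalg.norm(f) else f
        out.append((st[i,4],ce[i].round(1),np.round(r[0],4),np.round(r[1],3),round(float(zz),4),round(float(np.degrees(np.arctan2(L[1],L[0])))%180,1)))
    return out
E
python3 - <<'E'
from h import *
for n in("top","side"):
    s=dict(np.load(n+"0.npz")); w=cloud(s); print(n)
    for k in keys(s):print("key",*k)
    for k in cans(s,w):print("can",*k)
    if n=="top":
        # trough: points above z .085, within x-range
        z=w[...,2]; m=(z>.095)&(z<.30)&(w[...,0]>.4)&(w[...,0]<.75)&(w[...,1]>-.1)&(w[...,1]<.4)
        P=w[m]; print(len(P),P.min(0),P.max(0))
        for y0 in np.arange(-.12,.36,.03):
            Q=P[(P[:,1]>y0)&(P[:,1]<y0+.006)]
            if len(Q)>5:
                o=np.argsort(Q[:,0]); i=o[::max(1,len(o)//12)]
                print(round(y0,3),[(round(float(a),3),round(float(b),3)) for a,b in Q[i][:,[0,2]]])
        # scale slab outline
        m=((z>.045)&(z<.075)&(w[...,1]>-.15)&(w[...,1]<.4)&(w[...,0]>.3)).astype(np.uint8)
        nn,l,st,ce=cv2.connectedComponentsWithStats(m)
        for i in range(1,nn):
            if st[i,4]>300: r=cv2.minAreaRect(w[l==i][:,:2].astype(np.float32)); print("blob",st[i,4],ce[i],r,w[l==i][:,2].mean())
        v,u=226,0
        for (u,v) in [(320,205),(319,240),(316,240),(322,240),(329,248),(329,254),(328,258),(325,250)]: print(u,v,w[v,u].round(3))
E
```

```text
top
key 112 [389.2 258.5] [17  8] [ 0.5288 -0.2797  0.082 ]
key 133 [414.3 260.1] [13 13] [ 0.5259 -0.3403  0.082 ]
key 133 [388.1 282.4] [12 12] [ 0.4711 -0.2772  0.082 ]
key 125 [413.1 284.2] [15 16] [ 0.4678 -0.3372  0.082 ]
can 676 [127.  290.1] [0.4443 0.3723] [0.047 0.085] 0.0298 173.3
can 666 [257.8 290.8] [0.4475 0.043 ] [0.049 0.084] 0.03 169.7
can 686 [187.2 299.9] [0.4219 0.2198] [0.048 0.085] 0.0297 176.4
3891 [ 0.58555667 -0.09986239  0.09515824] [0.66750884 0.2584071  0.20685294]
-0.09 [(0.586, 0.118), (0.591, 0.113), (0.599, 0.106), (0.602, 0.105), (0.608, 0.098), (0.615, 0.096), (0.62, 0.101), (0.624, 0.104), (0.628, 0.109), (0.631, 0.106), (0.634, 0.114), (0.638, 0.12), (0.641, 0.117)]
-0.06 [(0.589, 0.126), (0.592, 0.122), (0.596, 0.123), (0.603, 0.113), (0.606, 0.108), (0.611, 0.107), (0.616, 0.104), (0.622, 0.111), (0.627, 0.11), (0.631, 0.119), (0.636, 0.13), (0.639, 0.126), (0.643, 0.129)]
-0.03 [(0.59, 0.133), (0.592, 0.134), (0.595, 0.128), (0.599, 0.132), (0.603, 0.123), (0.607, 0.116), (0.612, 0.113), (0.617, 0.113), (0.622, 0.111), (0.626, 0.117), (0.63, 0.
[... 2333 characters left out ...]
 254 [ 0.525 -0.132  0.221]
328 258 [ 0.516 -0.13   0.216]
325 250 [ 0.535 -0.124  0.205]
side
key 48 [330.6 202.5] [10  6] [ 0.5236 -0.3424  0.082 ]
key 45 [349.4 204.2] [12  7] [ 0.4659 -0.3402  0.082 ]
key 27 [328.9 215.1] [6 8] [ 0.524  -0.2775  0.082 ]
key 56 [347.5 215.9] [10  7] [ 0.4689 -0.2802  0.082 ]
can 653 [350.  192.2] [ 0.466  -0.4838] [0.28  0.023] 0.0279 2.8
can 294 [336.8 239.4] [ 0.495  -0.2328] [0.02  0.119] 0.0284 179.8
can 501 [348.5 308.4] [0.4464 0.0437] [0.048 0.085] 0.0299 171.0
can 610 [269.3 358. ] [0.6349 0.2355] [0.18  0.028] 0.0288 3.3
can 641 [355.9 362.6] [0.4214 0.2215] [0.05  0.085] 0.0303 177.4
can 818 [342.6 416.4] [0.4441 0.3738] [0.05  0.085] 0.03 173.0
```

```bash
python3 - <<'E'
import cv2,numpy as np
a=cv2.imread("pics/top0.png")[170:280,290:350]; a=cv2.resize(a,None,fx=5,fy=5,interpolation=cv2.INTER_CUBIC)
b=cv2.imread("pics/side0.png")[190:300,250:340]; b=cv2.resize(b,None,fx=5,fy=5,interpolation=cv2.INTER_CUBIC)
cv2.imwrite("pics/gate0.png",np.hstack([a,b]))
E
```

```text
(no output)
```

View pics/gate0.png

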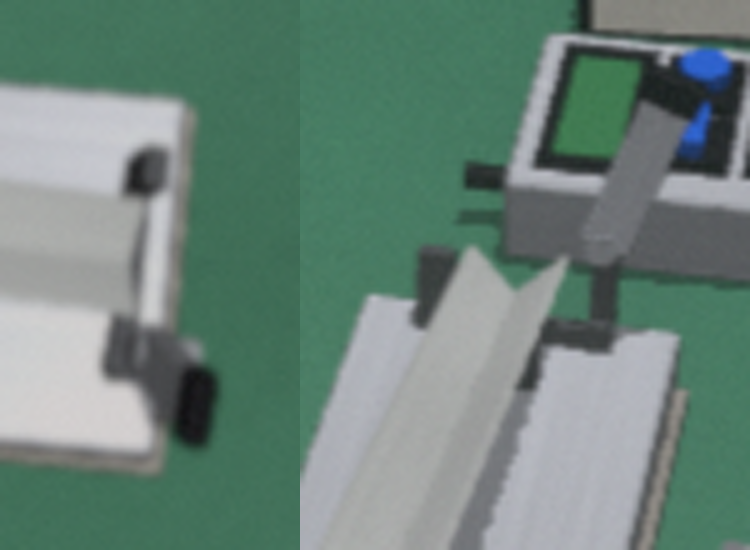

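The crop shows the bar leaning towards the robot, with its black end at about top (329,251). The seat post is at about top (320,204). Next I check the gate model by projecting it into both views.

```bash
cat >> h.py <<'E'
from scipy.spatial.transform import Rotation as R
A=np.radians(4.336)
d=np.array([np.sin(A),np.cos(A),0]); TY=np.array([-np.cos(A),np.sin(A),0])
c14,s14=np.cos(np.radians(14)),np.sin(np.radians(14))
TX=d*c14+np.array([0,0,s14]); TZ=np.cross(TX,TY); TR=np.stack([TX,TY,TZ],1)
TO=np.array([.6126,-.1035,.09])
def tw(p): return TO+TR@np.array(p)/1000   # trough mm -> world
def tt(p): return (TR.T@(np.asarray(p)-TO).T).T*1000
def proj(s,p):
    K=np.array(s["K"]);q=s["world_to_cam"]@np.r_[p,1]; return np.array([K[0,2]+K[0,0]*q[0]/-q[2],K[1,2]-K[1,1]*q[1]/-q[2]]).round(1)
def rot(): 
    q=robot.state()["tcp_rot"]; return R.from_quat(np.r_[q[1:],q[0]])
def go(p,Rt=None):
    st=robot.state(); r=rot(); p=np.atleast_2d(p)
    print("shift mm",[list((r.inv().apply(x-st["position"])*1000).round(0)) for x in p], "turn", (r.inv()*Rt).as_rotvec().round(3) if Rt is not None else "", "F",st["wrist_force"].round(1),"t",round(st["clock"],2))
def down(yaw): # tool x at world yaw (rad), z down
    return R.from_euler("z",yaw)*R.from_euler("x",np.pi)
E
python3 - <<'E'
from h import *
t=dict(np.load("top0.npz"));s=dict(np.load("side0.npz"));w=cloud(t)
# refined V fit for origin
m=(w[...,2]>.098)&(w[...,2]<.21)&(w[...,1]>-.08)&(w[...,1]<.25)&(abs((w[...,0]-.6126)-np.tan(A)*(w[...,1]+.1035))<.022)
P=w[m]; q=(P-TO); lat=-(q@TY); a=q@d
from scipy.optimize import least_squares
f=least_squares(lambda k:q[:,2]-(k[0]+k[1]*a+abs(lat-k[2]-k[3]*a)*k[4]),[0,.25,0,0,1],loss="soft_l1",f_scale=.003);print("z0,slope,lat0,yaw,k",f.x.round(4))
for nm,p in [("end up fold",(370,0,0)),("end up L",(370,25.5,25.5)),("end up R",(370,-25.5,25.5)),("low fold",(0,0,0)),("low L",(0,25.5,25.5)),("low R",(0,-25.5,25.5))]: print(nm,proj(t,tw(p)),proj(s,tw(p)))
for ph in (35,25,15):
    r=np.radians(ph); u=np.array([0,np.sin(r),np.cos(r)]); v=np.array([0,np.cos(r),-np.sin(r)]); h=np.array([-8,46,31])
    print(ph,"hinge",proj(t,tw(h)),proj(s,tw(h)),"tip",*[ (proj(t,tw(h+L*u+k*v)),proj(s,tw(h+L*u+k*v))) for L in(90,110) for k in(-17,17)])
go(tw([-8,150,85]),down(-A))
E
```

```text
z0,slope,lat0,yaw,k [-8.0000e-04  2.4850e-01 -2.0000e-04  9.0000e-04  1.0252e+00]
end up fold [158.5 202.5] [260.6 319.5]
end up L [156.4 211.9] [272.3 311.1]
end up R [159.3 189.3] [249.5 308. ]
low fold [316.8 222.6] [292.3 248.1]
low L [318.3 231.9] [301.9 240.8]
low R [320.3 210.8] [283.6 238.6]
35 hinge [321.4 240.6] [309.9 238.7] tip (array([329. , 254.1]), array([325.6, 212.2])) (array([325.6, 267.1]), array([335.4, 220.1])) (array([330.5, 258.8]), array([330.3, 207. ])) (array([327., 272.]), array([340.1, 214.9]))
25 hinge [321.4 240.6] [309.9 238.7] tip (array([330.2, 247.1]), array([320.2, 209.7])) (array([327.3, 261.4]), array([331.2, 216. ])) (array([332. , 250.3]), array([323.8, 203.7])) (array([329.1, 264.9]), array([334.9, 210.1]))
15 hinge [321.4 240.6] [309.9 238.7] tip (array([331.2, 239.9]), array([314.4, 208.1])) (array([328.8, 255. ]), array([326.4, 212.6])) (array([333.3, 241.4]), array([316.8, 201.6])) (array([330.9, 256.8]), array([328.8, 206.1]))
shift mm [[np.float64(394.0), np.float64(-256.0), np.float64(133.0)]] turn [-0.001  0.     0.419] F [-0.4  0.1  0.3] t 0.1
```

>>> servo_tool(deltas=[[[26, -16, 0], [0, 0, 0.052], 255], [[52, -31, 0], [0, 0, 0.105], 255], [[77, -47, 0], [0, 0, 0.157], 255], [[103, -62, 0], [0, 0, 0.21], 255], [[129, -78, 0], [0, 0, 0.262], 255], [[155, -93, 0], [0, 0, 0.314], 255], [[180, -108, 0], [0, 0, 0.367], 255], [[206, -124, 0], [0, 0, 0.419], 255]], force=40)

```text
clock: 0.77
position: [0.3294, -0.3072, 0.3037]
tcp_rot: [-0.0, 0.999, -0.04, -0.0]
wrist_force: [0.3, 0.2, 0.1]
grip_width: -0.0001
finger_force: 0.0
```

```bash
sed -i 's/^TO=.*/TO=np.array([.6128,-.1005,.09])/' h.py; python3 - <<'E'
from h import *
print(robot.state()["position"]);go([tw([-8,130,100])+[0,0,.078]],down(-A))
E
```

```text
[ 0.32937226 -0.30716603  0.30368114]
shift mm [[np.float64(136.0), np.float64(-196.0), np.float64(41.0)]] turn [-0.     0.    -0.003] F [0.3 0.2 0.1] t 0.77
```

>>> servo_tool(deltas=[[[20, -30, 0], [0, 0, 0], 255], [[40, -60, 0], [0, 0, 0], 255], [[60, -90, 0], [0, 0, 0], 255], [[82, -120, 0], [0, 0, 0], 255], [[104, -150, 5], [0, 0, 0], 255], [[120, -175, 18], [0, 0, 0], 255], [[136, -196, 32], [0, 0, 0], 255], [[136, -196, 41], [0, 0, 0], 255]])

```text
clock: 1.43
position: [0.4811, -0.12, 0.2614]
tcp_rot: [-0.001, 0.999, -0.036, -0.0]
wrist_force: [-1.7, 0.3, -0.4]
grip_width: -0.0
finger_force: 0.0
```

```bash
python3 - <<'E'
from h import *
s=snap("side");t=snap("top");save(s,"s1.png");save(t,"t1.png")
p=robot.state()["position"];print(p,"proj tip73,86",proj(s,p-[0,0,.073]),proj(s,p-[0,0,.086]),proj(t,p-[0,0,.08]))
a=cv2.resize(cv2.imread("pics/s1.png")[140:290,260:380],None,fx=4,fy=4)
b=cv2.resize(cv2.imread("pics/t1.png")[190:310,290:350],None,fx=5,fy=5)
cv2.imwrite("pics/g1.png",np.hstack([a,b[:600]]))
go([tw([-8,l,z])+[0,0,.078] for l,z in [(100,97),(71,96),(37,94),(8,76),(-8,45)]],down(-A))
E
```

```text
[ 0.47873906 -0.12241634  0.26097192] proj tip73,86 [343.1 219.1] [342.8 222.9] [324.  276.2]
shift mm [[np.float64(32.0), np.float64(-1.0), np.float64(1.0)], [np.float64(61.0), np.float64(-1.0), np.float64(2.0)], [np.float64(95.0), np.float64(-1.0), np.float64(3.0)], [np.float64(124.0), np.float64(-6.0), np.float64(21.0)], [np.float64(140.0), np.float64(-13.0), np.float64(51.0)]] turn [-0.001  0.004  0.002] F [-0.5 -0.9 -1.2] t 1.53
```

View pics/g1.png

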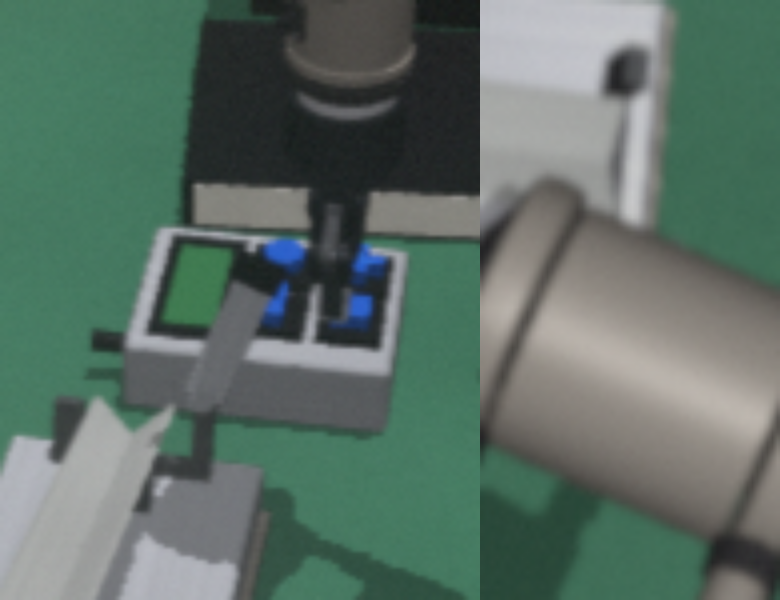

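The finger end is at about side (344,219), which matches 73 mm when shut. The bar stands clear beside it, so I sweep it over.

>>> servo_tool(deltas=[[[15, 0, 0], [0, 0, 0], 255], [[30, 0, 0], [0, 0, 0], 255], [[45, 0, 2], [0, 0, 0], 255], [[60, -1, 5], [0, 0, 0], 255], [[72, -1, 6], [0, 0, 0], 255], [[84, -1, 7], [0, 0, 0], 255], [[95, -1, 8], [0, 0, 0], 255], [[95, -1, 8], [0, 0, 0], 255]])

```text
clock: 2.2
position: [0.5747, -0.1313, 0.2551]
tcp_rot: [0.0, 0.999, -0.039, 0.0]
wrist_force: [-0.7, -0.5, 0.1]
grip_width: 0.0001
finger_force: 0.0
```

>>> servo_tool(deltas=[[[10, -2, 5], [0, 0, 0], 255], [[20, -3, 11], [0, 0, 0], 255], [[29, -5, 18], [0, 0, 0], 255], [[35, -6, 25], [0, 0, 0], 255], [[39, -8, 33], [0, 0, 0], 255], [[43, -10, 42], [0, 0, 0], 255], [[45, -12, 50], [0, 0, 0], 255], [[45, -12, 52], [0, 0, 0], 255]])

```text
clock: 2.87
position: [0.6209, -0.1214, 0.2047]
tcp_rot: [0.001, 0.999, -0.038, 0.002]
wrist_force: [-5.7, 0.0, 19.9]
grip_width: -0.0001
finger_force: 10.2
```

```bash
python3 - <<'E'
from h import *
s=snap("side");save(s,"s2.png")
st=robot.state();print(st["position"],st["wrist_force"],tt(st["position"]-[0,0,.073]))
a=cv2.resize(cv2.imread("pics/s2.png")[140:290,240:400],None,fx=4,fy=4)
cv2.imwrite("pics/g2.png",a)
E
```

```text
[ 0.62082809 -0.12131669  0.20487042] [-1.86783632 -1.51842522 13.68039825] [-9.42222499 -9.57896018 45.50144573]
```

View pics/g2.png

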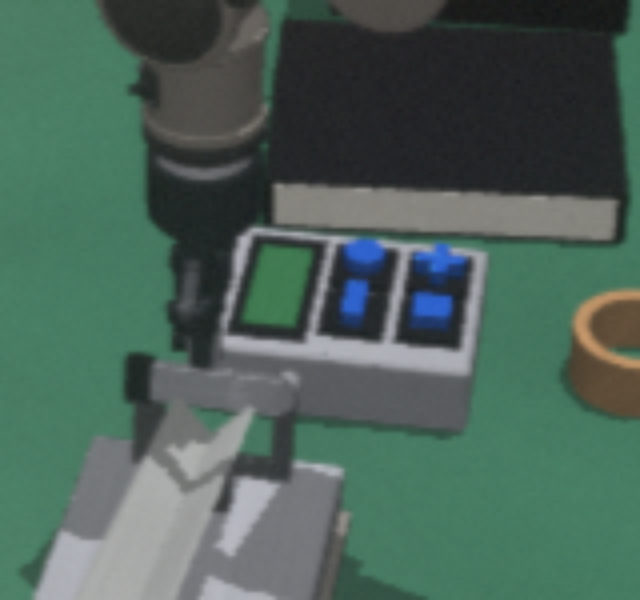

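The bar lies across the trough on its seat post, at crop (140,375), and the force rise fits. Now the round key.

>>> servo_tool(deltas=[[[0, 0, -35], [0, 0, 0], 255], [[-5, 10, -55], [0, 0, 0], 255], [[-17, 48, -55], [0, 0, 0], 255], [[-30, 86, -55], [0, 0, 0], 255], [[-43, 124, -55], [0, 0, 0], 255], [[-56, 162, -50], [0, 0, 0], 255], [[-69, 198, -45], [0, 0, 0], 255], [[-78, 226, -35], [0, 0, 0], 255]])

```text
clock: 3.58
position: [0.5236, -0.3429, 0.2378]
tcp_rot: [0.001, 0.999, -0.039, 0.0]
wrist_force: [0.3, 0.2, 0.3]
grip_width: 0.0003
finger_force: 0.0
```

```bash
python3 - <<'E'
from h import *
print(robot.state()["position"]);go([[.526,-.340,.155]],down(-A))
for k in keys(snap("side")):print(*k)
E
```

```text
[ 0.52362402 -0.34289529  0.23782347]
shift mm [[np.float64(2.0), np.float64(-3.0), np.float64(83.0)]] turn [ 0.001 -0.001 -0.002] F [0.3 0.2 0.3] t 3.58
28 [331.5 202.2] [8 5] [ 0.521  -0.3444  0.082 ]
45 [349.4 204.2] [12  7] [ 0.4659 -0.3402  0.082 ]
47 [328.3 214. ] [7 9] [ 0.5263 -0.2825  0.082 ]
33 [347.6 216.1] [10  5] [ 0.4683 -0.2791  0.082 ]
```

>>> servo_tool(deltas=[[[2, -3, 35], [0, 0, 0], 255], [[2, -3, 68], [0, 0, 0], 255], [[2, -3, 80], [0, 0, 0], 255], [[2, -3, 86], [0, 0, 0], 255], [[2, -3, 89], [0, 0, 0], 255], [[2, -3, 89.5], [0, 0, 0], 255], [[2, -3, 90], [0, 0, 0], 255], [[2, -3, 90], [0, 0, 0], 255]])

```text
clock: 4.3
position: [0.5279, -0.3376, 0.1495]
tcp_rot: [0.001, 0.999, -0.038, 0.001]
wrist_force: [-2.6, 1.7, 3.2]
grip_width: -0.0
finger_force: 1.7
```

```bash
python3 - <<'E'
from h import *
st=robot.state();print(st["position"],st["wrist_force"])
s=snap("top");w=cloud(s);save(s,"t3.png")
for k in keys(s):print(*k)
for k in cans(s,w):print(*k)
E
```

```text
[ 0.5278553  -0.33757617  0.14946757] [-2.58504762  1.74412944  3.19644273]
32 [383.7 258.3] [6 7] [ 0.5291 -0.2665  0.082 ]
668 [126.9 290. ] [0.4444 0.3728] [0.049 0.085] 0.0296 173.8
410 [257.5 285.4] [0.4559 0.0416] [0.047 0.067] 0.0303 168.8
680 [187.1 300.1] [0.4219 0.2194] [0.049 0.085] 0.0296 176.3
```

>>> servo_tool(deltas=[[[0, 0, 1], [0, 0, 0], 255], [[0, 0, 2], [0, 0, 0], 255], [[0, 0, 2.5], [0, 0, 0], 255], [[0, 0, 2.5], [0, 0, 0], 255], [[0, 0, 2.5], [0, 0, 0], 255], [[0, 0, 2.5], [0, 0, 0], 255], [[0, 0, 2.5], [0, 0, 0], 255], [[0, 0, 2.5], [0, 0, 0], 255]])

```text
clock: 5.02
position: [0.5279, -0.3376, 0.1484]
tcp_rot: [0.001, 0.999, -0.038, 0.001]
wrist_force: [-4.4, 4.8, 17.1]
grip_width: 0.0004
finger_force: 8.6
```

The force jump shows the round key bottomed. Moving to the nearest canister.

>>> servo_tool(deltas=[[[0, 0, -35], [0, 0, 0], 255], [[0, 0, -75], [0, 0, 0], 255], [[-11, -38, -80], [0, 0, 0.02], 200], [[-22, -76, -80], [0, 0, 0.04], 0], [[-33, -114, -80], [0, 0, 0.06], 0], [[-44, -152, -80], [0, 0, 0.08], 0], [[-55, -190, -80], [0, 0, 0.094], 0], [[-66, -228, -80], [0, 0, 0.094], 0]])

```text
clock: 5.68
position: [0.4785, -0.1038, 0.2258]
tcp_rot: [0.0, 0.996, -0.086, 0.001]
wrist_force: [1.2, 0.7, 0.2]
grip_width: 0.0723
finger_force: 0.0
```

```bash
python3 - <<'E'
from h import *
print(robot.state()["position"]);go([[.447,.0434,.12],[.447,.0434,.082]],down(np.radians(-9.7)))
for k in cans(s:=snap("side"),cloud(s)):
    if k[2][0]<.5 and k[2][1]>-.1:print(*k)
E
```

```text
[ 0.47847291 -0.10384791  0.2257836 ]
shift mm [[np.float64(-56.0), np.float64(-140.0), np.float64(106.0)], [np.float64(-56.0), np.float64(-140.0), np.float64(144.0)]] turn [ 0.001 -0.002 -0.002] F [1.2 0.7 0.2] t 5.68
496 [348.1 308.4] [0.4466 0.045 ] [0.048 0.086] 0.0302 167.6
640 [355.9 362.7] [0.4213 0.2222] [0.05  0.085] 0.0304 175.7
825 [342.6 416.5] [0.4442 0.375 ] [0.053 0.085] 0.0301 173.6
```

>>> servo_tool(deltas=[[[-14, -35, 0], [0, 0, 0], 0], [[-28, -70, 15], [0, 0, 0], 0], [[-42, -105, 40], [0, 0, 0], 0], [[-56, -140, 65], [0, 0, 0], 0], [[-56, -140, 95], [0, 0, 0], 0], [[-56, -140, 106], [0, 0, 0], 0], [[-56, -140, 106], [0, 0, 0], 0], [[-56, -140, 106], [0, 0, 0], 0]])

```text
clock: 6.4
position: [0.4478, 0.0422, 0.1194]
tcp_rot: [0.0, 0.996, -0.085, 0.0]
wrist_force: [0.3, -1.0, 0.1]
grip_width: 0.0855
finger_force: 0.0
```

```bash
python3 - <<'E'
from h import *
print(robot.state()["position"]);go([[.447,.044,.082]],down(np.radians(-10)))
E
```

```text
[0.44775846 0.04220365 0.11943354]
shift mm [[np.float64(-1.0), np.float64(-2.0), np.float64(37.0)]] turn [ 0.    -0.     0.005] F [ 0.3 -1.   0.1] t 6.4
```

>>> servo_tool(deltas=[[[-1, -2, 20], [0, 0, 0], 0], [[-1, -2, 37], [0, 0, 0], 0], [[-1, -2, 37], [0, 0, 0], 255], [[-1, -2, 37], [0, 0, 0], 255], [[-1, -2, 37], [0, 0, 0], 255], [[-1, -2, 37], [0, 0, 0], 255], [[-1, -2, 37], [0, 0, 0], 255], [[-1, -2, 37], [0, 0, 0], 255]], force=60)

```text
clock: 7.07
position: [0.4478, 0.044, 0.0839]
tcp_rot: [0.0, 0.996, -0.085, 0.002]
wrist_force: [-1.6, -2.2, 7.4]
grip_width: 0.048
finger_force: 62.7
```

>>> servo_tool(deltas=[[[0, 0, -20], [0, 0, 0], 255], [[0, 0, -50], [0, 0, 0], 255], [[0, 0, -85], [0, 0, 0], 255], [[0, 0, -120], [0, 0, 0], 255], [[0, 0, -150], [0, 0, 0], 255], [[0, 0, -170], [0, 0, 0], 255], [[0, 0, -170], [0, 0, 0], 255], [[0, 0, -170], [0, 0, 0], 255]])

```text
clock: 7.73
position: [0.4466, 0.0443, 0.2533]
tcp_rot: [0.0, 0.996, -0.085, 0.001]
wrist_force: [0.0, -0.3, -3.7]
grip_width: 0.0477
finger_force: 63.9
```

```bash
cat >> h.py <<'E'
RT=R.from_matrix(np.stack([TX,-TY,-TZ],1))
def tcp_for(x,z): return tw([x,0,z+66])
E
python3 - <<'E'
from h import *
print(robot.state()["position"],robot.state()["wrist_force"]);go([tcp_for(75,90)],RT)
E
```

```text
[0.44664503 0.04430916 0.25326545] [ 0.03401547 -0.31132962 -3.74486988]
shift mm [[np.float64(185.0), np.float64(80.0), np.float64(-6.0)]] turn [ 0.205  0.183 -1.656] F [ 0.  -0.3 -3.7] t 7.73
```

>>> servo_tool(deltas=[[[0, 0, -10], [0.013, 0.012, -0.11], 255], [[0, 5, -20], [0.026, 0.023, -0.21], 255], [[5, 10, -25], [0.04, 0.035, -0.32], 255], [[15, 15, -25], [0.053, 0.047, -0.43], 255], [[25, 20, -25], [0.066, 0.06, -0.54], 255], [[35, 25, -25], [0.08, 0.07, -0.64], 255], [[45, 30, -25], [0.09, 0.08, -0.75], 255], [[55, 35, -25], [0.107, 0.095, -0.86], 255]])

```text
clock: 8.4
position: [0.4944, 0.0003, 0.2752]
tcp_rot: [-0.049, 0.938, 0.34, 0.049]
wrist_force: [-0.9, -0.1, -2.6]
grip_width: 0.0483
finger_force: 63.9
```

```bash
python3 - <<'E'
from h import *
print(robot.state()["position"]);go([tcp_for(75,90)],RT)
s=snap("side");save(s,"s4.png");p=proj(s,robot.state()["position"]-[0,0,.06]).astype(int);print(p)
a=cv2.resize(cv2.imread("pics/s4.png")[p[1]-60:p[1]+60,p[0]-70:p[0]+70],None,fx=5,fy=5);cv2.imwrite("pics/g4.png",a)
E
```

```text
[4.94366367e-01 3.48203237e-04 2.75215847e-01]
shift mm [[np.float64(49.0), np.float64(129.0), np.float64(14.0)]] turn [ 0.092  0.089 -0.792] F [-0.9 -0.1 -2.6] t 8.4
[334 239]
```

View pics/g4.png

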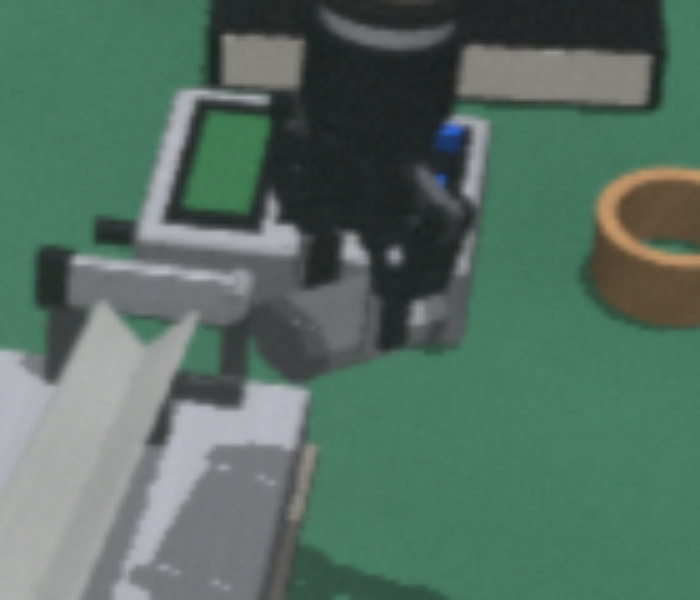

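The canister is held square across its width, with the finger tips near its lower edge. Continue to above the trough.

>>> servo_tool(deltas=[[[0, 10, 0], [0.012, 0.011, -0.1], 255], [[5, 25, 0], [0.023, 0.022, -0.2], 255], [[12, 45, 0], [0.035, 0.033, -0.3], 255], [[20, 65, 0], [0.046, 0.045, -0.4], 255], [[30, 85, 0], [0.06, 0.056, -0.5], 255], [[40, 105, 3], [0.07, 0.067, -0.6], 255], [[49, 125, 8], [0.08, 0.078, -0.7], 255], [[49, 129, 14], [0.092, 0.089, -0.792], 255]])

```text
clock: 9.12
position: [0.6175, -0.0671, 0.26]
tcp_rot: [-0.082, 0.729, 0.674, 0.09]
wrist_force: [-1.0, -0.3, -2.8]
grip_width: 0.0481
finger_force: 63.9
```

```bash
python3 - <<'E'
from h import *
print(tt(robot.state()["position"]));go([tcp_for(75,90),tcp_for(75,35)],RT)
E
```

```text
[ 73.82337247  -2.15768605 156.79375055]
shift mm [[np.float64(1.0), np.float64(-2.0), np.float64(1.0)], [np.float64(1.0), np.float64(-2.0), np.float64(56.0)]] turn [ 0.003  0.001 -0.003] F [-1.  -0.3 -2.8] t 9.12
```

>>> servo_tool(deltas=[[[1, -2, 15], [0, 0, 0], 255], [[1, -2, 30], [0, 0, 0], 255], [[1, -2, 40], [0, 0, 0], 255], [[1, -2, 48], [0, 0, 0], 255], [[1, -2, 52], [0, 0, 0], 255], [[1, -2, 55], [0, 0, 0], 255], [[1, -2, 55], [0, 0, 0], 255], [[1, -2, 55], [0, 0, 0], 255]])

```text
clock: 9.78
position: [0.6153, -0.0516, 0.2099]
tcp_rot: [-0.081, 0.73, 0.673, 0.09]
wrist_force: [0.5, 0.3, -2.8]
grip_width: 0.0478
finger_force: 63.8
```

```bash
python3 - <<'E'
from h import *
print(tt(robot.state()["position"]),robot.state()["wrist_force"])
s=snap("side");save(s,"s5.png");p=proj(s,robot.state()["position"]-[0,0,.06]).astype(int);print(p)
a=cv2.resize(cv2.imread("pics/s5.png")[p[1]-50:p[1]+50,p[0]-60:p[0]+60],None,fx=6,fy=6,interpolation=cv2.INTER_CUBIC);cv2.imwrite("pics/g5.png",a)
E
```

```text
[ 76.52393388   1.23556365 104.49161536] [ 0.49628453  0.2641299  -2.83925773]
[288 243]
```

View pics/g5.png

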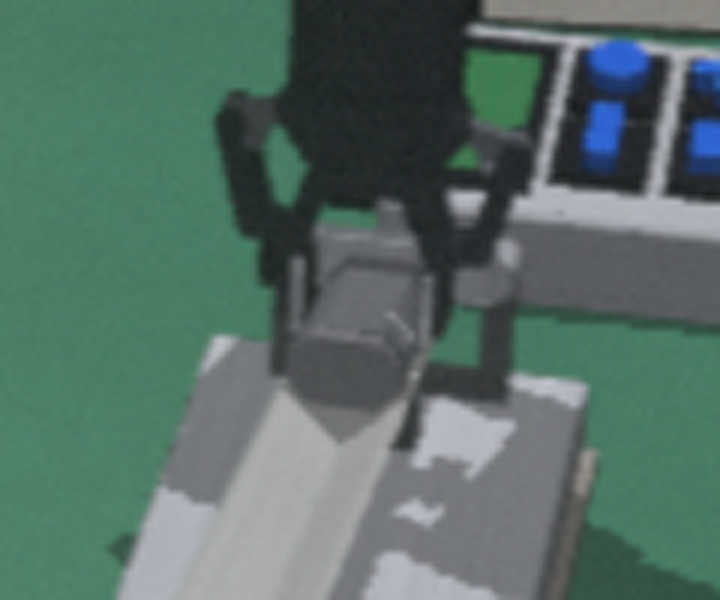

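The canister hangs centred over the V with the fingers outside the walls. Lower 3 mm, release, retreat.

>>> servo_tool(deltas=[[[0, 1, 3], [0, 0, 0], 255], [[0, 1, 4], [0, 0, 0], 255], [[0, 1, 4], [0, 0, 0], 60], [[0, 1, 4], [0, 0, 0], 60], [[0, 1, 4], [0, 0, 0], 40], [[0, 1, 0], [0, 0, 0], 0], [[0, 1, -25], [0, 0, 0], 0], [[0, 1, -60], [0, 0, 0], 0]])

```text
clock: 10.5
position: [0.6136, -0.0654, 0.2658]
tcp_rot: [-0.084, 0.729, 0.673, 0.089]
wrist_force: [0.6, -0.6, 0.3]
grip_width: 0.0854
finger_force: 0.0
```

```bash
cat >> h.py <<'E'
def intrough(s,w):
    q=tt(w.reshape(-1,3)); m=(q[:,2]>40)&(q[:,2]<54)&(abs(q[:,1])<20)&(q[:,0]>3)&(q[:,0]<360)
    q=q[m]; print("trough top pts",len(q)); 
    if len(q)>30: print("x",np.percentile(q[:,0],[1,50,99]).round(1),"y",np.percentile(q[:,1],[2,50,98]).round(1),"z",np.percentile(q[:,2],[10,50,90]).round(1), "hist", np.histogram(q[:,0],np.arange(0,361,20))[0])
E
python3 - <<'E'
from h import *
print(robot.state()["position"],robot.state()["wrist_force"])
s=snap("side");w=cloud(s);intrough(s,w)
for k in cans(s,w):
    if k[2][0]<.5 and k[2][1]>-.1:print(*k)
go([[.4217,.2208,.26]],down(np.radians(-3.7)))
E
```

```text
[ 0.61358119 -0.0653769   0.26584201] [ 0.59325141 -0.59180975  0.31735221]
trough top pts 220
x [ 4.5 48.5 85.8] y [-18.4   2.3  19.2] z [42.7 47.3 49.7] hist [41 41 57 55 26  0  0  0  0  0  0  0  0  0  0  0  0  0]
639 [355.6 362.8] [0.4212 0.2216] [0.049 0.085] 0.0305 173.8
830 [342.6 416.5] [0.4441 0.374 ] [0.05  0.085] 0.0302 172.8
shift mm [[np.float64(261.0), np.float64(-218.0), np.float64(77.0)]] turn [-0.178 -0.199  1.547] F [ 3.5 -1.4  6.1] t 10.55
```

Can 1 is in and against the bar (x to 86 mm, top at z 47). Next, the middle canister.

>>> servo_tool(deltas=[[[10, -25, -10], [-0.011, -0.012, 0.095], 0], [[30, -50, -10], [-0.022, -0.025, 0.19], 0], [[55, -80, 0], [-0.033, -0.037, 0.29], 0], [[85, -110, 10], [-0.045, -0.05, 0.39], 0], [[115, -135, 20], [-0.056, -0.062, 0.48], 0], [[145, -155, 30], [-0.067, -0.075, 0.58], 0], [[175, -175, 40], [-0.078, -0.087, 0.68], 0], [[205, -190, 50], [-0.09, -0.1, 0.78], 0]])

```text
clock: 11.22
position: [0.4421, 0.1579, 0.269]
tcp_rot: [-0.045, 0.936, 0.346, 0.047]
wrist_force: [0.6, 1.6, -0.2]
grip_width: 0.0857
finger_force: 0.0
```

```bash
python3 - <<'E'
from h import *
print(robot.state()["position"]);go([[.4215,.2212,.13]],down(np.radians(-3.9)))
E
```

```text
[0.44206959 0.15791114 0.26896669]
shift mm [[np.float64(9.0), np.float64(-54.0), np.float64(144.0)]] turn [-0.095 -0.094  0.775] F [ 0.6  1.6 -0.2] t 11.22
```

>>> servo_tool(deltas=[[[1, -8, 15], [-0.012, -0.012, 0.097], 0], [[2, -16, 30], [-0.024, -0.024, 0.194], 0], [[4, -24, 50], [-0.036, -0.036, 0.29], 0], [[6, -32, 75], [-0.048, -0.047, 0.388], 0], [[8, -40, 95], [-0.06, -0.059, 0.485], 0], [[9, -48, 115], [-0.071, -0.07, 0.58], 0], [[9, -54, 135], [-0.083, -0.082, 0.678], 0], [[9, -54, 144], [-0.095, -0.094, 0.775], 0]])

```text
clock: 11.88
position: [0.422, 0.2206, 0.1277]
tcp_rot: [0.001, 0.999, -0.033, -0.002]
wrist_force: [-0.9, -0.6, -0.1]
grip_width: 0.0853
finger_force: 0.0
```

```bash
python3 - <<'E'
from h import *
s=snap("side");w=cloud(s)
print(robot.state()["position"]);go([[.4215,.2212,.082]],down(np.radians(-3.9)))
for k in cans(s,w):
    if k[2][0]<.5 and k[2][1]>-.1:print(*k)
E
```

```text
[0.42227703 0.22032919 0.12701534]
shift mm [[np.float64(-1.0), np.float64(-1.0), np.float64(45.0)]] turn [ 0.002  0.005 -0.004] F [-0.5 -0.1 -0.4] t 11.93
504 [355.5 363.6] [0.4213 0.223 ] [0.045 0.085] 0.0296 178.2
812 [342.7 416.3] [0.4441 0.3742] [0.05  0.086] 0.0301 175.6
```

>>> servo_tool(deltas=[[[-1, -1, 25], [0, 0, 0], 0], [[-1, -1, 44], [0, 0, 0], 0], [[-1, -1, 44], [0, 0, 0], 255], [[-1, -1, 44], [0, 0, 0], 255], [[-1, -1, 44], [0, 0, 0], 255], [[-1, -1, 44], [0, 0, 0], 255], [[-1, -1, 44], [0, 0, 0], 255], [[-1, -1, 44], [0, 0, 0], 255]], force=60)

```text
clock: 12.6
position: [0.4231, 0.221, 0.0869]
tcp_rot: [-0.0, 1.0, -0.031, 0.001]
wrist_force: [-0.3, -1.1, 6.8]
grip_width: 0.0477
finger_force: 62.7
```

>>> servo_tool(deltas=[[[0, 0, -20], [0, 0, 0], 255], [[0, 0, -50], [0, 0, 0], 255], [[0, 0, -85], [0, 0, 0], 255], [[0, 0, -120], [0, 0, -0.1], 255], [[0, 0, -155], [0, 0, -0.2], 255], [[0, 0, -190], [0, 0, -0.3], 255], [[0, 0, -215], [0, 0, -0.4], 255], [[0, 0, -225], [0, 0, -0.5], 255]])

```text
clock: 13.27
position: [0.423, 0.2212, 0.3149]
tcp_rot: [-0.001, 0.976, 0.22, 0.003]
wrist_force: [1.2, 0.8, -2.9]
grip_width: 0.0474
finger_force: 64.1
```

```bash
python3 - <<'E'
from h import *
print(robot.state()["position"],robot.state()["wrist_force"]);go([tcp_for(165,90)],RT)
E
```

```text
[0.4229866  0.22119178 0.31486841] [ 1.18353199  0.79320089 -2.92120234]
shift mm [[np.float64(94.0), np.float64(266.0), np.float64(34.0)]] turn [ 0.132  0.216 -1.046] F [ 1.2  0.8 -2.9] t 13.27
```

>>> servo_tool(deltas=[[[5, 30, 0], [0.014, 0.024, -0.115], 255], [[15, 65, 0], [0.028, 0.048, -0.23], 255], [[25, 100, 0], [0.042, 0.07, -0.34], 255], [[38, 135, 0], [0.056, 0.092, -0.45], 255], [[52, 170, 0], [0.07, 0.115, -0.56], 255], [[66, 205, 0], [0.084, 0.138, -0.67], 255], [[80, 240, 5], [0.098, 0.16, -0.78], 255], [[94, 266, 10], [0.112, 0.183, -0.89], 255]])

```text
clock: 13.93
position: [0.6216, 0.0166, 0.3004]
tcp_rot: [-0.072, 0.781, 0.616, 0.075]
wrist_force: [0.4, 0.8, -3.3]
grip_width: 0.0474
finger_force: 64.1
```

```bash
python3 - <<'E'
from h import *
print(tt(robot.state()["position"]));go([tcp_for(165,90),tcp_for(165,45)],RT)
E
```

```text
[1.64826802e+02 1.12715007e-01 1.75726649e+02]
shift mm [[np.float64(1.0), np.float64(-0.0), np.float64(20.0)], [np.float64(2.0), np.float64(-1.0), np.float64(65.0)]] turn [ 0.017  0.036 -0.158] F [ 0.4  0.8 -3.3] t 13.93
```

>>> servo_tool(deltas=[[[1, 0, 10], [0.008, 0.018, -0.08], 255], [[1, 0, 20], [0.017, 0.036, -0.158], 255], [[1, 0, 35], [0.017, 0.036, -0.158], 255], [[2, -1, 50], [0.017, 0.036, -0.158], 255], [[2, -1, 60], [0.017, 0.036, -0.158], 255], [[2, -1, 65], [0.017, 0.036, -0.158], 255], [[2, -1, 65], [0.017, 0.036, -0.158], 255], [[2, -1, 65], [0.017, 0.036, -0.158], 255]])

```text
clock: 14.6
position: [0.6216, 0.0352, 0.2374]
tcp_rot: [-0.084, 0.729, 0.673, 0.089]
wrist_force: [-0.1, 0.2, -3.1]
grip_width: 0.0475
finger_force: 64.2
```

```bash
python3 - <<'E'
from h import *
print(tt(robot.state()["position"]),robot.state()["wrist_force"]);go([tcp_for(165,39)],RT)
E
```

```text
[167.60013584   1.52889645 110.11874656] [-0.12824552  0.22977231 -3.06418366]
shift mm [[np.float64(-3.0), np.float64(2.0), np.float64(5.0)]] turn [-0.002  0.    -0.005] F [-0.1  0.2 -3.1] t 14.6
```

>>> servo_tool(deltas=[[[-1, 1, 3], [0, 0, 0], 255], [[-1, 1, 5], [0, 0, 0], 255], [[-1, 1, 5], [0, 0, 0], 60], [[-1, 1, 5], [0, 0, 0], 60], [[-1, 1, 5], [0, 0, 0], 40], [[-1, 1, 0], [0, 0, 0], 0], [[-1, 1, -25], [0, 0, 0], 0], [[-1, 1, -60], [0, 0, 0], 0]])

```text
clock: 15.27
position: [0.6203, 0.0201, 0.2933]
tcp_rot: [-0.086, 0.729, 0.673, 0.087]
wrist_force: [1.2, 1.2, 0.1]
grip_width: 0.0852
finger_force: 0.0
```

```bash
python3 - <<'E'
from h import *
print(robot.state()["position"],robot.state()["wrist_force"])
s=snap("side");w=cloud(s);intrough(s,w)
for k in cans(s,w):
    if k[2][0]<.5 and k[2][1]>-.1:print(*k)
go([[.4443,.3735,.27]],down(np.radians(-6.5)))
E
```

```text
[0.62032768 0.02005318 0.29332495] [1.15618666 1.17617474 0.13475709]
trough top pts 456
x [  4.5  95.1 169. ] y [-19.2   2.1  19.5] z [43.5 47.3 49.9] hist [46 44 53 44 52 52 59 58 48  0  0  0  0  0  0  0  0  0]
813 [342.5 416.2] [0.4441 0.3738] [0.051 0.085] 0.0303 173.9
shift mm [[np.float64(322.0), np.float64(-207.0), np.float64(113.0)]] turn [-0.19  -0.193  1.596] F [ 0.8 -2.1  5.5] t 15.32
```

Both sit end to end (x to 169 mm). On to the third.

>>> servo_tool(deltas=[[[15, -20, -10], [-0.012, -0.012, 0.1], 0], [[40, -45, -5], [-0.024, -0.024, 0.2], 0], [[68, -70, 5], [-0.036, -0.036, 0.3], 0], [[98, -95, 18], [-0.048, -0.048, 0.4], 0], [[130, -115, 31], [-0.06, -0.06, 0.5], 0], [[162, -135, 44], [-0.072, -0.072, 0.6], 0], [[194, -150, 57], [-0.084, -0.084, 0.7], 0], [[226, -165, 70], [-0.095, -0.097, 0.8], 0]])

```text
clock: 15.98
position: [0.476, 0.2668, 0.2836]
tcp_rot: [-0.046, 0.94, 0.336, 0.047]
wrist_force: [1.1, 1.0, 0.1]
grip_width: 0.0852
finger_force: 0.0
```

```bash
python3 - <<'E'
from h import *
print(robot.state()["position"]);go([[.4443,.3735,.13]],down(np.radians(-6.5)))
E
```

```text
[0.4760009  0.26681481 0.28359799]
shift mm [[np.float64(24.0), np.float64(-94.0), np.float64(163.0)]] turn [-0.1   -0.091  0.799] F [1.1 1.  0.1] t 15.98
```

>>> servo_tool(deltas=[[[3, -12, 15], [-0.012, -0.011, 0.1], 0], [[6, -25, 35], [-0.025, -0.023, 0.2], 0], [[10, -40, 55], [-0.037, -0.034, 0.3], 0], [[14, -55, 80], [-0.05, -0.045, 0.4], 0], [[18, -70, 105], [-0.062, -0.057, 0.5], 0], [[22, -82, 130], [-0.075, -0.068, 0.6], 0], [[24, -90, 150], [-0.087, -0.08, 0.7], 0], [[24, -94, 163], [-0.1, -0.091, 0.799], 0]])

```text
clock: 16.65
position: [0.4434, 0.373, 0.1276]
tcp_rot: [0.001, 0.998, -0.056, -0.002]
wrist_force: [0.1, -1.2, -0.1]
grip_width: 0.0855
finger_force: 0.0
```

```bash
python3 - <<'E'
from h import *
s=snap("side");w=cloud(s)
print(robot.state()["position"]);go([[.4443,.3735,.082]],down(np.radians(-6.5)))
for k in cans(s,w):
    if k[2][0]<.5 and k[2][1]>-.1:print(*k)
E
```

```text
[0.4426715  0.37280297 0.12574181]
shift mm [[np.float64(2.0), np.float64(-1.0), np.float64(44.0)]] turn [ 0.004  0.006 -0.004] F [-1.4 -0.9 -2. ] t 16.7
576 [342.9 417.9] [0.4445 0.3742] [0.049 0.085] 0.0299 176.0
```

>>> servo_tool(deltas=[[[2, -1, 25], [0, 0, 0], 0], [[2, -1, 44], [0, 0, 0], 0], [[2, -1, 44], [0, 0, 0], 255], [[2, -1, 44], [0, 0, 0], 255], [[2, -1, 44], [0, 0, 0], 255], [[2, -1, 44], [0, 0, 0], 255], [[2, -1, 44], [0, 0, 0], 255], [[2, -1, 44], [0, 0, 0], 255]], force=60)

```text
clock: 17.37
position: [0.4472, 0.3729, 0.0871]
tcp_rot: [-0.001, 0.999, -0.054, 0.001]
wrist_force: [-0.2, -0.7, 7.4]
grip_width: 0.0476
finger_force: 63.0
```

>>> servo_tool(deltas=[[[0, 0, -20], [0, 0, 0], 255], [[0, 0, -50], [0, 0, 0], 255], [[0, 0, -85], [0, 0, 0], 255], [[0, 0, -120], [0, 0, -0.1], 255], [[0, 0, -155], [0, 0, -0.2], 255], [[0, 0, -190], [0, 0, -0.3], 255], [[0, 0, -215], [0, 0, -0.4], 255], [[0, 0, -235], [0, 0, -0.5], 255]])

```text
clock: 18.03
position: [0.4465, 0.3726, 0.3233]
tcp_rot: [-0.001, 0.98, 0.197, 0.001]
wrist_force: [0.7, -0.1, -3.8]
grip_width: 0.0475
finger_force: 63.4
```

```bash
python3 - <<'E'
from h import *
print(robot.state()["position"],robot.state()["wrist_force"]);go([tcp_for(250,90)],RT)
E
```

```text
[0.4465215  0.37256168 0.32333562] [ 0.66088072 -0.1084755  -3.8369384 ]
shift mm [[np.float64(64.0), np.float64(318.0), np.float64(21.0)]] turn [ 0.134  0.217 -1.092] F [ 0.7 -0.1 -3.8] t 18.03
```

>>> servo_tool(deltas=[[[2, 38, 0], [0.014, 0.024, -0.115], 255], [[6, 77, 0], [0.028, 0.048, -0.23], 255], [[12, 116, 0], [0.042, 0.07, -0.34], 255], [[20, 155, -5], [0.056, 0.092, -0.45], 255], [[30, 194, -5], [0.07, 0.115, -0.56], 255], [[40, 232, -5], [0.084, 0.138, -0.67], 255], [[52, 270, 0], [0.098, 0.16, -0.78], 255], [[60, 305, 0], [0.112, 0.183, -0.89], 255]])

```text
clock: 18.7
position: [0.6088, 0.1259, 0.3205]
tcp_rot: [-0.069, 0.802, 0.589, 0.074]
wrist_force: [-0.1, 0.5, -2.6]
grip_width: 0.0478
finger_force: 63.5
```

```bash
python3 - <<'E'
from h import *
print(tt(robot.state()["position"]));go([tcp_for(250,90),tcp_for(250,45)],RT)
E
```

```text
[274.51776065  21.09432385 169.11991133]
shift mm [[np.float64(-19.0), np.float64(26.0), np.float64(15.0)], [np.float64(-17.0), np.float64(24.0), np.float64(60.0)]] turn [ 0.026  0.04  -0.226] F [-0.1  0.5 -2.6] t 18.7
```

>>> servo_tool(deltas=[[[0, 0, 0], [0.013, 0.02, -0.1], 255], [[0, 0, 5], [0.025, 0.037, -0.2], 255], [[0, 0, 10], [0.025, 0.037, -0.2], 255], [[0, 0, 10], [0.025, 0.037, -0.2], 255], [[0, 0, 10], [0.025, 0.037, -0.2], 255], [[0, 0, 10], [0.025, 0.037, -0.2], 255], [[0, 0, 10], [0.025, 0.037, -0.2], 255], [[0, 0, 10], [0.025, 0.037, -0.2], 255]])

```text
clock: 19.37
position: [0.6088, 0.1299, 0.3109]
tcp_rot: [-0.082, 0.739, 0.663, 0.087]
wrist_force: [-0.1, 0.1, -3.3]
grip_width: 0.0475
finger_force: 63.6
```

```bash
python3 - <<'E'
from h import *
print(tt(robot.state()["position"]));go([tcp_for(250,90),tcp_for(250,42)],RT)
E
```

```text
[276.01810191  21.38999212 158.85107137]
shift mm [[np.float64(-25.0), np.float64(22.0), np.float64(3.0)], [np.float64(-25.0), np.float64(22.0), np.float64(51.0)]] turn [ 0.002  0.004 -0.032] F [-0.1  0.1 -3.3] t 19.37
```

>>> servo_tool(deltas=[[[-12, 11, 0], [0, 0.002, -0.016], 255], [[-25, 22, 0], [0.002, 0.004, -0.032], 255], [[-25, 22, 15], [0.002, 0.004, -0.032], 255], [[-25, 22, 30], [0.002, 0.004, -0.032], 255], [[-25, 22, 42], [0.002, 0.004, -0.032], 255], [[-25, 22, 48], [0.002, 0.004, -0.032], 255], [[-25, 22, 48], [0.002, 0.004, -0.032], 255], [[-25, 22, 48], [0.002, 0.004, -0.032], 255]])

```text
clock: 20.03
position: [0.6292, 0.1144, 0.2581]
tcp_rot: [-0.083, 0.728, 0.675, 0.089]
wrist_force: [0.8, -0.6, -3.4]
grip_width: 0.0478
finger_force: 63.6
```

```bash
python3 - <<'E'
from h import *
print(tt(robot.state()["position"]),robot.state()["wrist_force"]);go([tcp_for(250,39)],RT)
E
```

```text
[ 2.49786064e+02 -1.47393976e-01  1.11015016e+02] [ 0.76303474 -0.63586147 -3.38109941]
shift mm [[np.float64(0.0), np.float64(-0.0), np.float64(6.0)]] turn [0. 0. 0.] F [ 0.8 -0.6 -3.4] t 20.03
```

>>> servo_tool(deltas=[[[0, 0, 3], [0, 0, 0], 255], [[0, 0, 6], [0, 0, 0], 255], [[0, 0, 6], [0, 0, 0], 60], [[0, 0, 6], [0, 0, 0], 60], [[0, 0, 6], [0, 0, 0], 40], [[0, 0, 0], [0, 0, 0], 0], [[0, 0, -25], [0, 0, 0], 0], [[0, 0, -60], [0, 0, 0], 0]])

```text
clock: 20.7
position: [0.6271, 0.0999, 0.3144]
tcp_rot: [-0.085, 0.728, 0.675, 0.087]
wrist_force: [0.3, -0.0, 0.9]
grip_width: 0.0856
finger_force: 0.0
```

>>> servo_tool(deltas=[[[5, 30, -15], [0, 0, 0], 0], [[5, 65, -20], [0, 0, 0], 0], [[0, 100, -20], [0, 0, 0], 0], [[-10, 130, -20], [0, 0, 0], 200], [[-20, 160, -20], [0, 0, 0], 255], [[-25, 175, -20], [0, 0, 0], 255], [[-25, 175, -20], [0, 0, 0], 255], [[-25, 175, -20], [0, 0, 0], 255]])

```text
clock: 21.37
position: [0.8007, 0.0569, 0.3277]
tcp_rot: [-0.083, 0.728, 0.675, 0.089]
wrist_force: [0.4, -0.2, -0.5]
grip_width: 0.0258
finger_force: 0.0
```

```bash
python3 - <<'E'
from h import *
print(robot.state()["position"],robot.state()["wrist_force"])
for n in("side","top"):
    s=snap(n);w=cloud(s);intrough(s,w);save(s,n+"6.png")
    for k in cans(s,w):
        if k[2][0]<.5 and k[2][1]>-.1:print(*k)
    for k in keys(s):print(*k)
go([[.4711,-.2772,.155]],down(-A))
a=cv2.imread("pics/side6.png");b=cv2.imread("pics/top6.png")
cv2.imwrite("pics/g6.png",np.hstack([cv2.resize(a,(400,300)),cv2.resize(b,(400,300))]))
E
```

```text
[0.80073203 0.05688706 0.32772014] [ 0.39798755 -0.19839945 -0.4829359 ]
trough top pts 726
x [  6.4 148.9 253.9] y [-18.3   2.2  19.4] z [43.9 47.6 49.8] hist [44 41 49 45 55 49 59 49 65 63 63 63 81  0  0  0  0  0]
48 [330.6 202.5] [10  6] [ 0.5236 -0.3424  0.082 ]
35 [348.6 204.8] [11  5] [ 0.4682 -0.3371  0.082 ]
51 [328.2 214.1] [7 9] [ 0.5265 -0.2824  0.082 ]
56 [347.5 215.9] [10  7] [ 0.4689 -0.2802  0.082 ]
trough top pts 846
x [  4.6  64.9 122.8] y [-18.7   0.6  18.9] z [42.4 45.9 49.1] hist [115 138 139 139 146 140  29   0   0   0   0   0   0   0   0   0   0   0]
113 [389.1 258.5] [17  8] [ 0.5289 -0.2796  0.082 ]
133 [414.3 260.1] [13 13] [ 0.5259 -0.3403  0.082 ]
131 [388.1 282.5] [12 12] [ 0.4709 -0.277   0.082 ]
124 [413.1 284.2] [15 16] [ 0.4678 -0.3372  0.082 ]
shift mm [[np.float64(-391.0), np.float64(-303.0), np.float64(83.0)]] turn [-0.192 -0.192  1.563] F [ 0.4 -0.   0.3] t 21.47
```

View pics/g6.png

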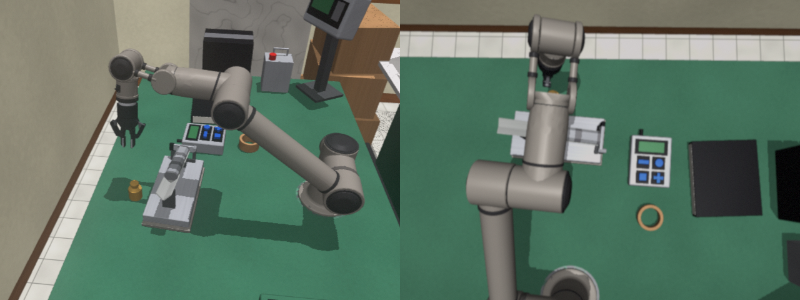

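All three lie in line in the trough, with no gap from 0 to 254 mm. The bench shows no other canister (side crop trough at (175,180), keys at (205,130)). Now to the keys, square first.

>>> servo_tool(deltas=[[[-20, -17, -2], [-0.012, -0.012, 0.1], 255], [[-43, -36, -4], [-0.024, -0.024, 0.2], 255], [[-66, -55, -6], [-0.037, -0.037, 0.3], 255], [[-90, -74, -5], [-0.05, -0.05, 0.4], 255], [[-115, -94, -3], [-0.062, -0.062, 0.5], 255], [[-140, -114, 0], [-0.074, -0.074, 0.6], 255], [[-165, -134, 2], [-0.087, -0.087, 0.7], 255], [[-187, -151, 4], [-0.1, -0.1, 0.8], 255]])

```text
clock: 22.13
position: [0.6333, -0.111, 0.2821]
tcp_rot: [-0.042, 0.94, 0.335, 0.048]
wrist_force: [0.2, 0.6, -0.2]
grip_width: -0.0001
finger_force: 0.0
```

```bash
python3 - <<'E'
from h import *
print(robot.state()["position"]);go([[.4710,-.2772,.23]],down(-A))
E
```

```text
[ 0.63330478 -0.11103158  0.28209147]
shift mm [[np.float64(-235.0), np.float64(28.0), np.float64(23.0)]] turn [-0.089 -0.095  0.758] F [ 0.2  0.6 -0.2] t 22.13
```

>>> servo_tool(deltas=[[[-30, 3, -2], [-0.011, -0.012, 0.095], 255], [[-60, 7, -2], [-0.022, -0.024, 0.19], 255], [[-92, 11, 0], [-0.033, -0.036, 0.285], 255], [[-125, 15, 4], [-0.045, -0.048, 0.38], 255], [[-157, 19, 8], [-0.056, -0.06, 0.475], 255], [[-189, 23, 14], [-0.067, -0.072, 0.57], 255], [[-220, 27, 19], [-0.078, -0.084, 0.665], 255], [[-235, 28, 23], [-0.089, -0.095, 0.758], 255]])

```text
clock: 22.8
position: [0.4715, -0.2783, 0.2297]
tcp_rot: [0.0, 0.999, -0.038, -0.001]
wrist_force: [1.3, -0.2, -0.5]
grip_width: -0.0002
finger_force: 0.0
```

```bash
python3 - <<'E'
from h import *
print(robot.state()["position"]);go([[.4710,-.2775,.155]],down(-A))
E
```

```text
[ 0.47152394 -0.2783088   0.2296598 ]
shift mm [[np.float64(-0.0), np.float64(-1.0), np.float64(75.0)]] turn [ 0.001  0.002 -0.001] F [ 1.3 -0.2 -0.5] t 22.8
```

>>> servo_tool(deltas=[[[0, -1, 35], [0, 0, 0], 255], [[0, -1, 65], [0, 0, 0], 255], [[0, -1, 76], [0, 0, 0], 255], [[0, -1, 81], [0, 0, 0], 255], [[0, -1, 83.5], [0, 0, 0], 255], [[0, -1, 84], [0, 0, 0], 255], [[0, -1, 84], [0, 0, 0], 255], [[0, -1, 84], [0, 0, 0], 255]])

```text
clock: 23.47
position: [0.4725, -0.2747, 0.1483]
tcp_rot: [-0.001, 0.999, -0.035, -0.002]
wrist_force: [-12.9, 4.8, 20.3]
grip_width: -0.0001
finger_force: 10.1
```

Bottomed. Next, the cross.

>>> servo_tool(deltas=[[[0, 0, -20], [0, 0, 0], 255], [[0, 0, -40], [0, 0, 0], 255], [[0, 20, -45], [0, 0, 0], 255], [[0, 45, -45], [0, 0, 0], 255], [[0, 61, -45], [0, 0, 0], 255], [[0, 61, -45], [0, 0, 0], 255], [[0, 61, -45], [0, 0, 0], 255], [[0, 61, -45], [0, 0, 0], 255]])

```text
clock: 24.13
position: [0.47, -0.3365, 0.1896]
tcp_rot: [-0.001, 0.999, -0.036, -0.001]
wrist_force: [0.2, -0.6, -0.7]
grip_width: 0.0001
finger_force: 0.0
```

```bash
python3 - <<'E'
from h import *
print(robot.state()["position"]);go([[.4678,-.3372,.155]],down(-A))
E
```

```text
[ 0.46997253 -0.33653945  0.18964081]
shift mm [[np.float64(-2.0), np.float64(1.0), np.float64(35.0)]] turn [-0.002  0.002  0.004] F [ 0.2 -0.6 -0.7] t 24.13
```

>>> servo_tool(deltas=[[[-2, 1, 20], [0, 0, 0], 255], [[-2, 1, 35], [0, 0, 0], 255], [[-2, 1, 40], [0, 0, 0], 255], [[-2, 1, 43], [0, 0, 0], 255], [[-2, 1, 44], [0, 0, 0], 255], [[-2, 1, 44], [0, 0, 0], 255], [[-2, 1, 44], [0, 0, 0], 255], [[-2, 1, 44], [0, 0, 0], 255]])

```text
clock: 24.8
position: [0.4677, -0.3368, 0.1483]
tcp_rot: [-0.001, 0.999, -0.035, -0.001]
wrist_force: [-8.0, 6.7, 21.3]
grip_width: -0.0004
finger_force: 10.6
```

>>> servo_tool(deltas=[[[0, 0, -20], [0, 0, 0], 255], [[0, 0, -40], [0, 0, 0], 255], [[15, -16, -45], [0, 0, 0], 255], [[35, -38, -45], [0, 0, 0], 255], [[57, -62, -45], [0, 0, 0], 255], [[57, -62, -45], [0, 0, 0], 255], [[57, -62, -45], [0, 0, 0], 255], [[57, -62, -45], [0, 0, 0], 255]])

```text
clock: 25.47
position: [0.5293, -0.2799, 0.1904]
tcp_rot: [-0.001, 0.999, -0.035, -0.001]
wrist_force: [-0.1, 0.1, 0.7]
grip_width: -0.0002
finger_force: 0.0
```

```bash
python3 - <<'E'
from h import *
print(robot.state()["position"]);go([[.5289,-.2797,.155]],down(-A))
E
```

```text
[ 0.52928067 -0.27992497  0.19039105]
shift mm [[np.float64(-0.0), np.float64(-0.0), np.float64(35.0)]] turn [-0.001  0.003  0.006] F [-0.1  0.1  0.7] t 25.47
```

>>> servo_tool(deltas=[[[0, 0, 20], [0, 0, 0], 255], [[0, 0, 35], [0, 0, 0], 255], [[0, 0, 40], [0, 0, 0], 255], [[0, 0, 43], [0, 0, 0], 255], [[0, 0, 44], [0, 0, 0], 255], [[0, 0, 44], [0, 0, 0], 255], [[0, 0, 44], [0, 0, 0], 255], [[0, 0, 44], [0, 0, 0], 255]])

```text
clock: 26.13
position: [0.5281, -0.2809, 0.1485]
tcp_rot: [-0.001, 0.999, -0.036, -0.002]
wrist_force: [-7.3, 3.8, 12.7]
grip_width: 0.0003
finger_force: 6.5
```

>>> servo_tool(deltas=[[[0, 0, -20], [0, 0, 0], 255], [[0, 0, -50], [0, 0, 0], 255], [[-10, 10, -90], [0, 0, 0], 255], [[-30, 30, -120], [0, 0, 0], 255], [[-60, 50, -140], [0, 0, 0], 255], [[-90, 70, -140], [0, 0, 0], 255], [[-110, 80, -140], [0, 0, 0], 255], [[-110, 80, -140], [0, 0, 0], 255]])

```text
clock: 26.8
position: [0.4103, -0.3547, 0.2877]
tcp_rot: [0.0, 0.999, -0.038, -0.001]
wrist_force: [0.5, -0.7, 0.2]
grip_width: -0.0001
finger_force: 0.0
```

```bash
python3 - <<'E'
from h import *
s=snap("side");save(s,"s7.png");intrough(s,cloud(s));t=snap("top");save(t,"t7.png");intrough(t,cloud(t))
a=cv2.resize(cv2.imread("pics/s7.png")[180:350,220:390],(400,400));b=cv2.resize(cv2.imread("pics/t7.png")[140:320,140:340],(400,360))
b=cv2.copyMakeBorder(b,0,40,0,0,0);cv2.imwrite("pics/g7.png",np.hstack([a,b]))
E
```

```text
trough top pts 731
x [  6.6 146.9 254.5] y [-18.5   2.1  19.4] z [43.9 47.4 49.7] hist [42 43 52 45 52 59 50 56 61 62 60 64 85  0  0  0  0  0]
trough top pts 1824
x [  5.3 132.8 251.2] y [-18.9   0.5  18.9] z [42.5 45.8 49. ] hist [119 134 139 141 146 142 142 153 148 148 150 155 107   0   0   0   0   0]
```

View pics/g7.png

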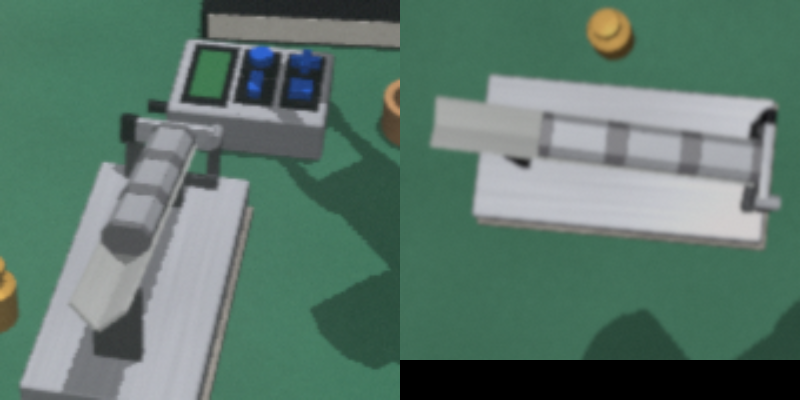

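The crops show three canisters in one line against the home stop bar (bar at right crop (765,160)), and all keys up.

```bash
python3 -c "
from bench import robot
print(robot.hand_in())"
```

```text
the job is handed in; nothing more can be done
None
```

I handed the job in at about 27 s on the clock, with no verdict returned: the bar was home, the scale zeroed, all three canisters in line against the bar, and the square, cross and bar keys each pressed fully in that order.

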